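# Roll the seatpost tube into the V-block and butt it against the end stop

## Robot

A 6-joint arm with a two-finger parallel gripper is mounted at the origin on the work surface. World frame = base frame: x ahead of the robot, y to its left, z up, the work surface at z = 0. Lengths are in m, angles in rad, forces in N, time in s.
With the tool pointing down it reaches from about 0.35 to 0.975 m from the base axis. Payload 7.1 kg.
Tool frame: the origin (TCP) lies at the very end of the fingers, on their centre line; the grasp point (between the pads) lies 19 mm behind it; x points along the fingers, y is the direction in which the jaws open and shut, and the axes are right-handed (so a half turn about x gives the same grasp; the last joint's range is limited). The gripper opens to 88 mm and grips with 3 to 60 N. Pads are 20 mm wide; open, the fingers measure 115 mm over their backs; the gripper's body (75 mm by 178 mm) begins 61 mm behind the grasp point.
Start: joints at [1.27, 0.423, 1.63, -0, 1.089, -0.019], TCP at [0.174, 0.6, 0.223] pointing down, gripper open.
Joint ranges: [-3, 3], [-0.9, 2.11], [0.09, 2.58], [-1.31, 4.45], [0.11, 2.69], [-2.54, 2.54]. Speed limits (rad/s): [2.39, 2.39, 3.01, 3.14, 3.14, 3.14].

## Interface

Orientations are given as a unit quaternion [x, y, z, w].
In Python, from cell import r gives the robot as it stands.
- The arm moves only by the tool play_rows, never from a script. Its argument "plan" is a list of rows, each an object with "jaw": the opening, from 0 (shut) to 1 (fully open); "offset": the shift along the tool's x, y, z in cm, a list of three; "twist": the turn about the tool's x in degrees. A call has 1 to 12 rows; each row shifts and turns the pose as measured when the row begins, along the tool's axes as they then stand; what a row does not reach is not made up. A row lasts 1/8 s, in which the tool goes at most 62.5 mm and 10.7 degrees, less where a joint would pass 70% of its speed; a pose out of reach is approached as far as the arm can. A call with a gripper value outside its range is refused whole. The fingers move at their own pace and stop on an object; "squeeze" is the grip in N (left out, the last holds). Time passes only in rows, so rows that do not move let the fingers close. It gives the time, the measured TCP pose, the force and the opening at its end, in the units of the state.
- r.observe(): the state, without advancing time (a new reading comes with each control period).
- r.read_camera(name): name is "scene" or "side" or "wrist"; returns the picture (480x640x3 uint8, red, green, blue); there is no depth.
- r.get_calibration(name): a dict with "fx", "fy", "cx", "cy" (pixels), "k1" (the pictures are not rectified: a ray, as slopes to the right and down, at radius r is drawn at 1 + k1 r^2 times it, then the intrinsics apply), "R" (3x3) and "t" (3): a world point X has camera coordinates R X + t. Camera axes: x right, y down, z forward; pixel columns grow to the right and rows downward; lengths in m; the calibration is good to about 2 mm. A picture is of the moment at which its call begins: read the wrist's pose just before it. get_calibration takes no time and is no camera call; for the wrist camera it gives the pose at the moment of the call.
- r.sign_off(): hands the job in, once; it reports no verdict.
The state is a dict: "clock": time; "qpos": joint angles; "dq": joint speeds; "joint_efforts": joint torques, N m; "ee_pos": TCP position; "tool_rot": TCP orientation; "force": force on the tool from outside, world axes, zero at the start; "wrist_torque": the same for the moment, N m; "grip_width": finger opening in m.
Only numpy, scipy, OpenCV 4.12 (cv2) and the standard library are available. Lean on these libraries where they do the work, as an engineer would, in place of code of your own. Each camera call takes 0.05 s, during which the arm holds its last target. There are 200 camera calls.

## Task

Get the silver seatpost tube ready for sawing: with the fingertips, gently roll it across the board into the groove of the V-block, then push it along the groove until its end is against the red stop. Do not pick it up at any point, and leave the black tube and the other things on the bench alone.

Things in the scene. Friction and masses are not known exactly. Their poses are not given: they have to be found in the camera images.
- board: Wooden sawing board fixed on the bench, top 24 mm up; spans x -150 to 170, y -250 to 250 mm (edge strips 12 wide, 8 high at y = +-250). Origin on the bench under the groove; x along the groove to the stop, y across, z up. A 60 mm wide steel V-block is let in flush, x -150 to 100: 90 degree groove on y = 0, 30 mm wide, 15 mm deep, open at x = -150; the way to it is level.
- groove (a point): Point on the groove's centre line, level with the board's top face, 24 mm straight above the board's origin; axes as the board's.
- stop (a point): Face of the red end stop that the tube must meet, on the groove's centre line, level with the board's top, at x = 100 mm of the board; axes as the board's. The plate is 60 mm wide and rises 24 mm above the board.
- silver_post: Silver seatpost tube, round, 31.6 mm in diameter, 180 mm long, about 0.22 kg, loose on the board left or right of the groove (differs), roughly parallel to it. Rolls freely. Origin mid-axis; x along the axis towards the stop end, y and z turn as it rolls. Axis 39.8 mm above the bench when on the board, 31.3 mm when seated on both flanks of the groove.
- silver_post_end_a (a point): Centre of the silver tube's end face that looks to the tube's +x, the end towards the stop.
- silver_post_end_b (a point): Centre of the silver tube's other end face, on the robot's side.
- black_post: Black seatpost tube, same size, loose on the board on the other side of the groove. Leave it alone. Origin at the middle of its axis, x along it.
- seat_collar: Bystander: small blue seat collar (ring 41 mm across, 14 mm high) on the board's far part, beyond where the tubes lie. Origin under its centre.
- bar_stem: Bystander: black handlebar stem, about 120 mm long, 40 mm high, left on the bench. Origin under its round end.
- pedal: Bystander: steel platform pedal, 95 by 115 mm, 24 mm high. Origin under its middle.
- grease_tin: Bystander: white grease tub with green lid, 72 mm across, 55 mm high. Origin under its middle.
- sprocket_stack: Bystander: dark stack of sprockets, 88 mm across, 31 mm high. Origin under its middle.
- hacksaw: Bystander: red hacksaw lying flat, about 390 by 110 mm, 24 mm high. Origin on the bench near the middle of its blade.
- hex_key: Bystander: dark L-shaped hex key, 85 mm long, 6 mm thick, lying on the board's far part, beyond where the tubes lie. Origin under the middle of its long arm.

How it is judged:
On the way, in this order (a step that is already met when the one before it is completed fails the run):
1. the silver tube rolls (turns about its own axis) on the board (angle between silver_post's own z axis and vertical above 0.8 rad and height (world z) of silver_post above 0.0375 m).
2. the silver tube lies seated in the V groove (height (world z) of each of silver_post_end_a, silver_post_end_b below 0.0338 m and angle between the x axis of silver_post and the x axis of board, either way round below 0.05 rad), for 0.1 s.
At the end, for the whole second after the job is handed in: The silver tube lies at rest on both flanks of the V groove (both ends within 2.5 mm of the seated height, within 3 mm of the centre line, parallel within 0.04 rad), with its far end within 3 mm of the red stop (height (world z) of each of silver_post_end_a, silver_post_end_b below 0.0338 m and height (world z) of silver_post above 0.0285 m and y of silver_post in the frame of groove between -0.003 and 0.003 m and angle between the x axis of silver_post and the x axis of board, either way round below 0.04 rad and x of silver_post_end_a in the frame of stop above -0.003 m and linear speed of silver_post below 0.01 m/s); the robot touches nothing.
It fails at once if the silver tube is lifted: an end rises more than 8 mm above its height on the board (height (world z) of any of silver_post_end_a, silver_post_end_b above 0.048 m).
It fails at once if the silver tube is thrown: faster than 0.6 m/s (linear speed of silver_post above 0.6 m/s).
It fails at once if the silver tube falls off the board (height (world z) of silver_post below 0.026 m).
It fails at once if the black tube is moved more than 15 mm (distance of black_post from where it was at the start of the episode above 0.015 m).
It fails at once if another thing on the bench is moved more than 20 mm (distance of any of seat_collar, bar_stem, pedal, grease_tin, sprocket_stack, hacksaw, hex_key from where it was at the start of the episode above 0.02 m).
It also fails if it takes over 43 s, if anything falls off the work surface, if the arm or the gripper's body presses on something with over 40 N, if the wrist force passes 120 N, or if a joint passes its speed limit or range.

## Working session

There is one attempt and no reset: what is moved stays moved. The work goes in short steps, Python scripts to look and compute and a tool call to move; the robot and the scene stay as the last step left them, time stands still between calls to the robot, and variables do not carry over. Pictures are saved under pics/ and viewed, about 8 in all and at most 12, crops included, and the job is handed in when it is done.

Besides the shell and the picture viewer there is one more tool, called after "Request:" by a JSON object that holds its "name" and its "arguments". play_rows: Moves the arm, as the interface text tells. Its arguments: {"type":"object","properties":{"plan":{"type":"array","items":{"type":"object","properties":{"jaw":{"type":"number"},"offset":{"type":"array","items":{"type":"number"}},"twist":{"type":"number"}}}},"squeeze":{"type":"number"}},"required":["plan"]}

```bash
mkdir -p pics; ls
cat > h.py <<'E'
import numpy as np, cv2
from cell import r
def grab(n,f):
    c=r.get_calibration(n); im=r.read_camera(n); cv2.imwrite('pics/'+f,im[:,:,::-1]); return c,im
def _d(c): return np.array([[c['fx'],0,c['cx']],[0,c['fy'],c['cy']],[0,0,1.]]),np.array([c['k1'],0,0,0.])
def unproj(c,uv,z):
    "pixels -> world points on the plane at height z"
    K,d=_d(c); p=cv2.undistortPoints(np.array(uv,float).reshape(-1,1,2),K,d).reshape(-1,2)
    R=np.array(c['R']);t=np.array(c['t']); D=np.c_[p,np.ones(len(p))]@R; C=-R.T@t
    return C+D*((z-C[2])/D[:,2])[:,None]
def proj(c,X):
    K,d=_d(c); return cv2.projectPoints(np.array(X,float).reshape(-1,1,3),cv2.Rodrigues(np.array(c['R']))[0],np.array(c['t'],float),K,d)[0].reshape(-1,2)
E
python3 - <<'E'
from h import *
for n in ['scene','side']: 
    c,_=grab(n,n+'0.png'); print(n,{k:np.round(v,3).tolist() for k,v in c.items()})
s=r.observe(); print(s)
E
```

```text
pics
scene {'fx': 442.307, 'fy': 442.307, 'cx': 317.761, 'cy': 241.208, 'k1': -0.087, 'R': [[-0.686, 0.727, -0.008], [0.593, 0.554, -0.585], [-0.421, -0.406, -0.811]], 't': [0.411, -0.258, 1.549]}
side {'fx': 444.371, 'fy': 444.371, 'cx': 327.699, 'cy': 240.022, 'k1': -0.057, 'R': [[-0.999, -0.05, -0.007], [-0.031, 0.724, -0.689], [0.04, -0.688, -0.724]], 't': [0.515, 0.085, 1.091]}
{'clock': 0.1, 'qpos': array([ 1.27002296e+00,  4.23763876e-01,  1.63058273e+00,  8.99347350e-06,
        1.08857582e+00, -1.89850457e-02]), 'dq': array([ 0.00064974, -0.00036441, -0.00245597, -0.00046334, -0.00052046,
       -0.00054312]), 'joint_efforts': array([ 5.44745017e-04, -5.45609057e+01, -2.74325824e+01,  6.45118486e-02,
        1.86885009e-02,  9.34960056e-07]), 'ee_pos': array([0.17361779, 0.59990136, 0.22199188]), 'tool_rot': array([ 0.09883566,  0.7001772 , -0.09976306,  0.70002195]), 'force': array([-0.61322014, -0.02349376, -0.58761093]), 'wrist_torque': array([-0.02695239, -0.0168736 , -0.0650766 ]), 'grip_width': 0.08770889355259669}
```

View pics/scene0.png

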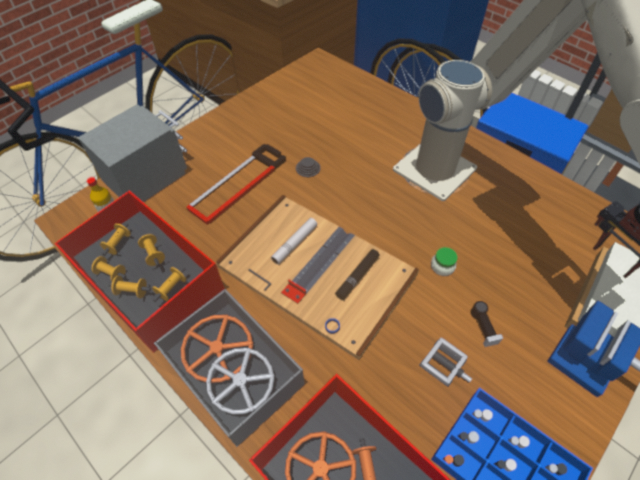

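View pics/side0.png

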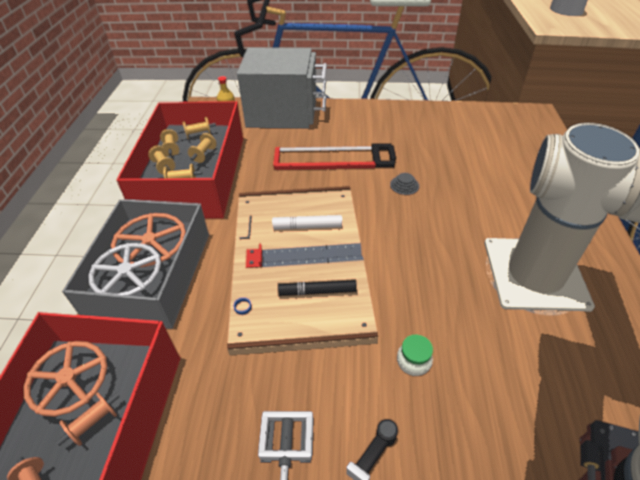

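The silver tube lies at about (295,240) in the scene view and (307,223) in the side view. The groove runs to the red stop at (294,291) and (255,257), and the black tube is on the other side. I'll rectify both views onto the board-top plane.

```bash
cat >> h.py <<'E'
def ortho(c,im,z,x0,x1,y0,y1,s):
    "top view: columns = +x, rows = -y; s px per m"
    X,Y=np.meshgrid(np.arange(x0,x1,1/s),np.arange(y1,y0,-1/s))
    p=proj(c,np.c_[X.ravel(),Y.ravel(),np.full(X.size,z)]).astype(np.float32).reshape(*X.shape,2)
    return cv2.remap(im,p,None,cv2.INTER_CUBIC)
E
python3 - <<'E'
from h import *
o=[]
for n,pts in [('side',[(238,193),(349,188),(375,341),(230,348),(255,257),(360,252),(273,223),(342,223)]),('scene',[(287,198),(220,262),(357,354),(413,268),(294,291),(348,235),(278,258),(313,226)])]:
    c=r.get_calibration(n); im=cv2.imread(f'pics/{n}0.png')
    print(n,np.round(unproj(c,pts,0.024)[:,:2],3).tolist())
    o.append((c,im))
m=unproj(o[0][0],[(305,255)],.024)[0]
x0,y0=round(m[0]-.19,2),round(m[1]-.28,2); print(x0,y0)
a=[ortho(c,im,.024,x0,x0+.38,y0,y0+.56,1000) for c,im in o]
cv2.imwrite('pics/ortho.png',np.hstack(a))
E
```

```text
side [[0.787, -0.248], [0.468, -0.283], [0.404, 0.218], [0.709, 0.25], [0.697, -0.007], [0.436, -0.035], [0.669, -0.129], [0.484, -0.137]]
scene [[0.467, -0.263], [0.776, -0.229], [0.715, 0.248], [0.405, 0.198], [0.695, -0.001], [0.444, -0.019], [0.649, -0.114], [0.492, -0.121]]
0.38 -0.3
```

View pics/ortho.png

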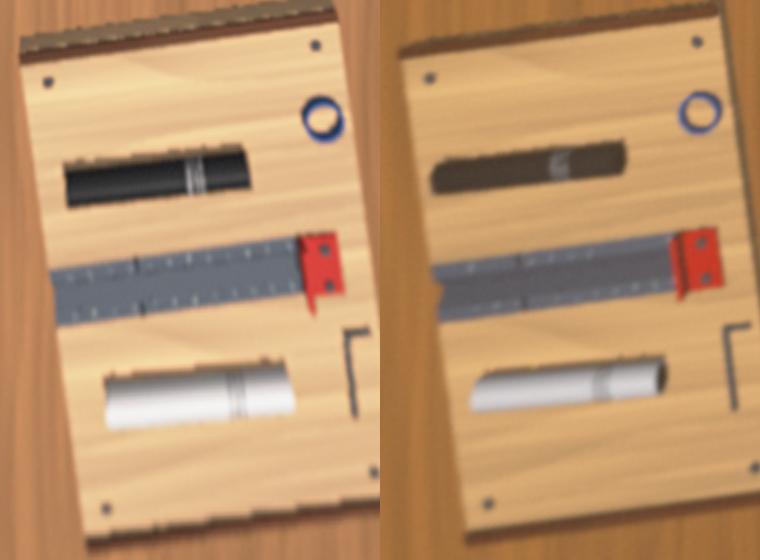

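Both views put the groove at a yaw of about 7.3° and the board origin near (0.584, -0.018). The silver tube is centred near (0.577, -0.119) at a yaw of about 4.6°, and the black tube is on the +y side. Next I'll go over with the wrist camera to refine this.

```bash
cat >> h.py <<'E'
from scipy.spatial.transform import Rotation as Ro
def tool():
    s=r.observe(); return s,Ro.from_quat(s['tool_rot'])
def plan(target,yaw):
    "offset cm in present tool axes to world target; twist deg bringing tool y to +-yaw (deg)"
    s,T=tool(); M=T.as_matrix()
    d=T.inv().apply(np.array(target)-s['ee_pos'])*100
    a=np.degrees(np.arctan2(M[1,1],M[0,1])); w=(yaw-a+90)%180-90
    print('pos',s['ee_pos'].round(4),'x',M[:,0].round(3),'yaw of y',a.round(2),'z',M[:,2].round(3)); print('offset',d.round(2),'world yaw change',w.round(2),'twist',(-w).round(2),'force',s['force'].round(2),'clock',s['clock'])
E
python3 - <<'E'
from h import *
plan([.57,-.09,.24],7.3)
c=r.get_calibration('wrist'); print(c['fx'],c['k1'],-np.array(c['R']).T@c['t'],np.array(c['R']).round(3))
E
```

```text
pos [0.1736 0.5999 0.222 ] x [-0.    -0.001 -1.   ] yaw of y 73.85 z [ 0.961 -0.278 -0.   ]
offset [ -1.73 -55.25  57.26] world yaw change -66.55 twist 66.55 force [-0.61 -0.02 -0.59] clock 0.1
411.2571239884403 -0.05177783625145053 [0.1081855  0.61915065 0.38350617] [[ 0.277  0.961 -0.001]
 [ 0.929 -0.268  0.255]
 [ 0.244 -0.071 -0.967]]
```

Request:
{"name": "play_rows", "arguments": {"plan": [{"jaw": 1, "offset": [-0.1, -4.2, 4.4], "twist": 0}, {"jaw": 1, "offset": [-0.1, -4.2, 4.4], "twist": 0}, {"jaw": 1, "offset": [-0.1, -4.2, 4.4], "twist": 0}, {"jaw": 1, "offset": [-0.1, -4.2, 4.4], "twist": 0}, {"jaw": 1, "offset": [-0.1, -4.2, 4.4], "twist": 0}, {"jaw": 1, "offset": [-0.1, -4.2, 4.4], "twist": 0}, {"jaw": 1, "offset": [-0.1, -4.2, 4.4], "twist": 0}, {"jaw": 1, "offset": [-0.1, -4.2, 4.4], "twist": 0}, {"jaw": 1, "offset": [-0.1, -4.2, 4.4], "twist": 0}, {"jaw": 1, "offset": [-0.1, -4.2, 4.4], "twist": 0}, {"jaw": 1, "offset": [-0.1, -4.2, 4.4], "twist": 0}, {"jaw": 1, "offset": [-0.1, -4.2, 4.4], "twist": 0}]}}

```text
clock: 1.6
ee_pos: [0.5489, -0.0453, 0.2331]
tool_rot: [0.096, 0.7, -0.097, 0.7]
force: [0.9, 0.7, -0.6]
grip_width: 0.0881
```

```bash
python3 -c "
from h import *
plan([.57,-.09,.24],7.3)"
```

```text
pos [ 0.5489 -0.0453  0.2331] x [-0.    -0.001 -1.   ] yaw of y 74.28 z [ 0.963 -0.271  0.   ]
offset [-0.69 -3.73  3.25] world yaw change -66.98 twist 66.98 force [ 0.91  0.66 -0.61] clock 1.6
```

Request:
{"name": "play_rows", "arguments": {"plan": [{"jaw": 1, "offset": [0, 0, 0], "twist": 9.6}, {"jaw": 1, "offset": [0, 0, 0], "twist": 9.6}, {"jaw": 1, "offset": [0, 0, 0], "twist": 9.6}, {"jaw": 1, "offset": [0, 0, 0], "twist": 9.6}, {"jaw": 1, "offset": [0, 0, 0], "twist": 9.6}, {"jaw": 1, "offset": [0, 0, 0], "twist": 9.6}, {"jaw": 1, "offset": [0, 0, 0], "twist": 9.4}, {"jaw": 1, "offset": [-0.6, 1.4, 4.5], "twist": 0}, {"jaw": 1, "offset": [0, 0, 0], "twist": 0}]}}

```text
clock: 2.72
ee_pos: [0.5666, -0.0947, 0.2356]
tool_rot: [0.478, 0.521, -0.481, 0.518]
force: [-0.2, 1.1, 0.5]
grip_width: 0.0876
```

Run:
```python
from h import *
plan([.57,-.09,.24],7.3)
c,im=grab('wrist','w1.png')
np.save('w1.npy',c,allow_pickle=True)
# overlay of estimated V-block and tube
a=np.radians(7.3);B=lambda p:[.584+p[0]*np.cos(a)-p[1]*np.sin(a),-.018+p[0]*np.sin(a)+p[1]*np.cos(a),p[2]]
print(proj(c,[B(p) for p in [(-.15,.03,.024),(-.15,-.03,.024),(.1,.03,.024),(.1,-.03,.024),(-.15,.015,.024),(-.15,-.015,.024)]]).round(0).tolist())
```

```text
pos [ 0.5666 -0.0947  0.2356] x [-0.006 -0.001 -1.   ] yaw of y 4.64 z [ 0.081 -0.997  0.   ]
offset [-0.44  0.38 -0.44] world yaw change 2.66 twist -2.66 force [-0.25  1.07  0.53] clock 2.725
[[167.0, 103.0], [175.0, 172.0], [455.0, 89.0], [452.0, 159.0], [169.0, 120.0], [173.0, 155.0]]
```

View pics/w1.png

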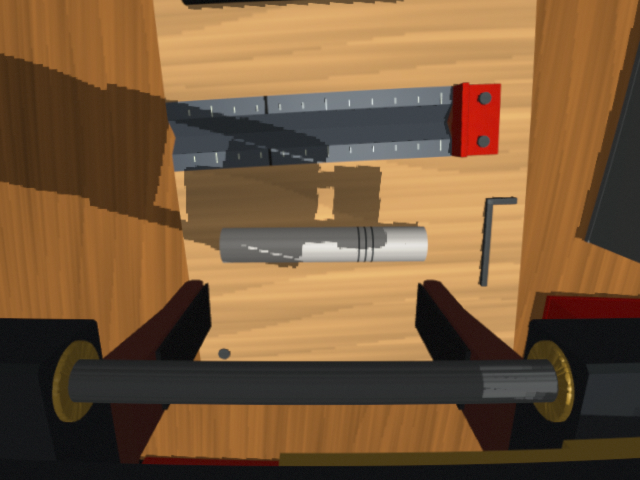

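The wrist view shows the V-block corners at (167,102) and (174,170), and the stop face at about (451,88) to (452,158). All are within 2 px of the prediction. The silver tube spans columns 220–427 and rows 227–263.

Run:
```python
from h import *
c=np.load('w1.npy',allow_pickle=True).item()
P=unproj(c,[(167,102),(174,170.5),(450,87),(450.5,158),(171,121),(172,155),(450,103),(450,140)],.024)[:,:2]
print('block',P.round(4).tolist())
for a,b in [(0,2),(1,3)]: d=P[b]-P[a]; print(np.degrees(np.arctan2(d[1],d[0])),np.hypot(*d))
Q=unproj(c,[(220.5,245),(427.5,244.5),(222,227.5),(426,226.5),(222,263),(427,262)],.0398)[:,:2]
print('tube',Q.round(4).tolist()); d=Q[1]-Q[0]; print(np.degrees(np.arctan2(d[1],d[0])),np.hypot(*d),Q[:2].mean(0),Q[2:4].mean(0),Q[4:].mean(0))
a=np.radians(7.2);o=np.array([.584,-.018]);R=np.array([[np.cos(a),np.sin(a)],[-np.sin(a),np.cos(a)]])
print('board frame: block',((P-o)@R.T).round(4).tolist(),'tube',((Q-o)@R.T).round(4).tolist())
```

```text
block [[0.4317, -0.0068], [0.4381, -0.0658], [0.6752, 0.0254], [0.6851, -0.0343], [0.4353, -0.0226], [0.4363, -0.0521], [0.6773, 0.0123], [0.6822, -0.0188]]
7.528239988048246 0.24568254417816432
7.262786758823954 0.2489629220939615
tube [[0.4857, -0.1276], [0.6716, -0.1116], [0.4866, -0.1113], [0.6678, -0.0952], [0.4875, -0.1445], [0.6737, -0.1279]]
4.925275649729483 0.18665160056586105 [ 0.57866677 -0.11956382] [ 0.57720625 -0.10325487] [ 0.58059374 -0.13621449]
board frame: block [[-0.1497, 0.0302], [-0.1507, -0.0291], [0.096, 0.0316], [0.0983, -0.0289], [-0.1481, 0.014], [-0.1508, -0.0153], [0.0963, 0.0183], [0.0973, -0.0131]] tube [[-0.1113, -0.0964], [0.0752, -0.1038], [-0.1083, -0.0803], [0.0734, -0.0871], [-0.1116, -0.1134], [0.0752, -0.1203]]
```

```bash
python3 -c "
from h import *
plan([.5852,-.1666,.06],7.4)"
```

```text
pos [ 0.5655 -0.0934  0.235 ] x [-0.008  0.    -1.   ] yaw of y 4.67 z [ 0.081 -0.997 -0.001]
offset [17.49  1.51  7.47] world yaw change 2.73 twist -2.73 force [-0.12  0.34 -1.7 ] clock 2.775
```

Request:
{"name": "play_rows", "arguments": {"plan": [{"jaw": 1, "offset": [0, 0, 0], "twist": -2.7}, {"jaw": 1, "offset": [0, 0.5, 3.8], "twist": 0}, {"jaw": 1, "offset": [0, 0.5, 3.7], "twist": 0}, {"jaw": 1, "offset": [4.5, 0, 0], "twist": 0}, {"jaw": 1, "offset": [4.5, 0, 0], "twist": 0}, {"jaw": 1, "offset": [4.0, 0, 0], "twist": 0}, {"jaw": 1, "offset": [0, 0, 0], "twist": 0}]}}

```text
clock: 3.65
ee_pos: [0.5808, -0.162, 0.0999]
tool_rot: [0.463, 0.536, -0.467, 0.528]
force: [1.2, -0.6, 0.5]
grip_width: 0.0876
```

```bash
python3 -c "
from h import *
plan([.5852,-.1666,.03],7.4)"
```

```text
pos [ 0.5808 -0.162   0.0999] x [-0.013  0.003 -1.   ] yaw of y 7.68 z [ 0.134 -0.991 -0.005]
offset [6.98 0.46 0.55] world yaw change -0.28 twist 0.28 force [ 1.21 -0.58  0.48] clock 3.65
```

Request:
{"name": "play_rows", "arguments": {"plan": [{"jaw": 1, "offset": [1.5, 0.4, 0.6], "twist": 0.3}, {"jaw": 1, "offset": [2.5, 0, 0], "twist": 0}, {"jaw": 1, "offset": [1.5, 0, 0], "twist": 0}, {"jaw": 1, "offset": [1.0, 0, 0], "twist": 0}, {"jaw": 1, "offset": [0, 0, 0], "twist": 0}]}}

```text
clock: 4.28
ee_pos: [0.5896, -0.168, 0.0373]
tool_rot: [0.466, 0.533, -0.467, 0.53]
force: [-0.4, -0.2, -0.1]
grip_width: 0.088
```

Run:
```python
from h import *
plan([.5852,-.1666,.03],7.4)
c,im=grab('wrist','w2.png')
```

```text
pos [ 0.5896 -0.168   0.0373] x [-0.004  0.001 -1.   ] yaw of y 7.4 z [ 0.129 -0.992 -0.001]
offset [ 0.73 -0.42 -0.2 ] world yaw change -0.0 twist 0.0 force [-0.42 -0.24 -0.14] clock 4.275
```

View pics/w2.png

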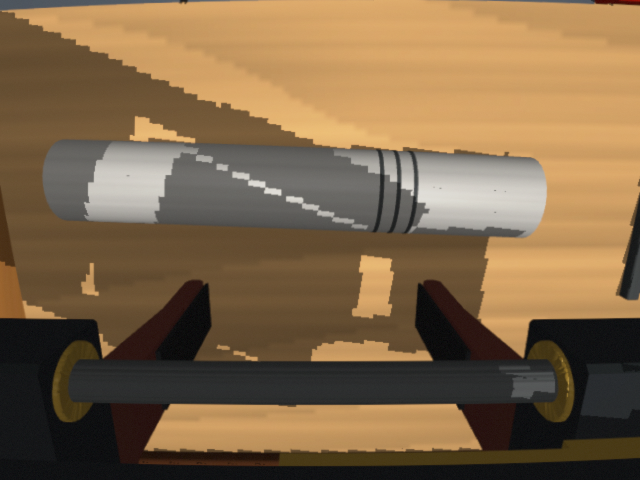

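The wrist view shows both fingertips (columns 150–210 and 415–490, from row 285 down) on the outer side of the tube, with clear board between. The tube covers columns 45–545 and rows 140–237. Now I'll lower and begin rolling.

Request:
{"name": "play_rows", "arguments": {"plan": [{"jaw": 1, "offset": [0.7, 0, -0.5], "twist": 0}, {"jaw": 1, "offset": [0, 0, -0.6], "twist": 0}, {"jaw": 1, "offset": [0, 0, -0.5], "twist": 0}, {"jaw": 1, "offset": [0, 0, -0.5], "twist": 0}, {"jaw": 1, "offset": [0, 0, -0.5], "twist": 0}, {"jaw": 1, "offset": [0, 0, -0.5], "twist": 0}, {"jaw": 1, "offset": [0, 0, -0.5], "twist": 0}, {"jaw": 1, "offset": [0, 0, -0.5], "twist": 0}, {"jaw": 1, "offset": [0, 0, -0.5], "twist": 0}]}}

```text
clock: 5.45
ee_pos: [0.5851, -0.1198, 0.0324]
tool_rot: [0.467, 0.531, -0.467, 0.531]
force: [-0.0, 0.1, 0.6]
grip_width: 0.0876
```

Run:
```python
from h import *
plan([.5852,-.1666,.03],7.4)
c,im=grab('wrist','w3.png')
np.save('w3.npy',c,allow_pickle=True)
```

```text
pos [ 0.5851 -0.1198  0.0324] x [ 0. -0. -1.] yaw of y 7.4 z [ 0.129 -0.992  0.   ]
offset [ 0.24 -0.6   4.64] world yaw change -0.0 twist 0.0 force [-0.01  0.06  0.65] clock 5.45
```

View pics/w3.png

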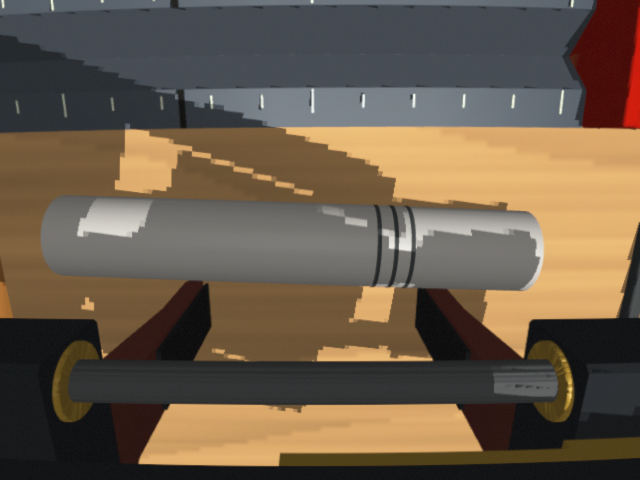

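The tube (rows 197–290) is now right in front of the fingertips, with its right-hand side nearest. The groove is at the top of the picture. I'll keep going.

Request:
{"name": "play_rows", "arguments": {"plan": [{"jaw": 1, "offset": [0, 0, -0.5], "twist": 0}, {"jaw": 1, "offset": [0, 0, -0.5], "twist": 0}, {"jaw": 1, "offset": [0, 0, -0.5], "twist": 0}, {"jaw": 1, "offset": [0, 0, -0.5], "twist": 0}, {"jaw": 1, "offset": [0, 0, -0.5], "twist": 0}, {"jaw": 1, "offset": [0, 0, -0.5], "twist": 0}, {"jaw": 1, "offset": [0, 0, -0.5], "twist": 0}, {"jaw": 1, "offset": [0, 0, -0.5], "twist": 0}, {"jaw": 1, "offset": [0, 0, -0.4], "twist": 0}, {"jaw": 1, "offset": [0, 0, -0.4], "twist": 0}]}}

```text
clock: 6.75
ee_pos: [0.5783, -0.0684, 0.0323]
tool_rot: [0.467, 0.531, -0.467, 0.531]
force: [0.1, -0.9, -0.3]
grip_width: 0.0876
```

Run:
```python
from h import *
plan([.5852,-.1666,.03],7.4)
c,im=grab('wrist','w4.png')
np.save('w4.npy',c,allow_pickle=True)
```

```text
pos [ 0.5783 -0.0684  0.0323] x [-0. -0. -1.] yaw of y 7.41 z [ 0.129 -0.992  0.   ]
offset [ 0.23 -0.58  9.83] world yaw change -0.01 twist 0.01 force [ 0.11 -0.93 -0.3 ] clock 6.75
```

View pics/w4.png

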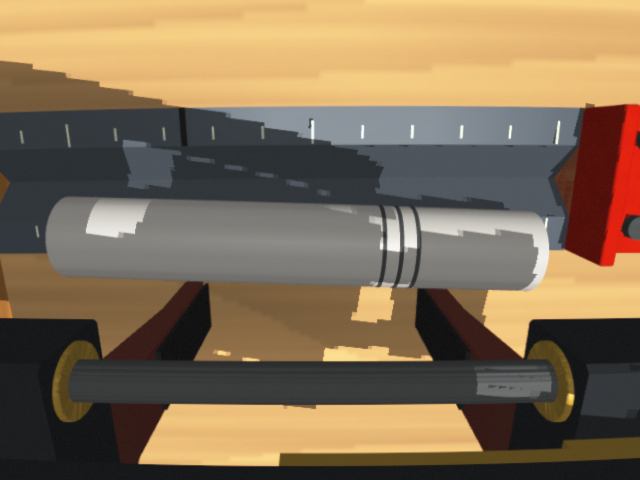

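The tube is still at the same place in front of the fingers, so it is rolling with them. It overlaps the near edge of the groove and is yawed about 1.5°. A few more slow rows should drop it in.

Request:
{"name": "play_rows", "arguments": {"plan": [{"jaw": 1, "offset": [0, 0, -0.4], "twist": 0}, {"jaw": 1, "offset": [0, 0, -0.4], "twist": 0}, {"jaw": 1, "offset": [0, 0, -0.4], "twist": 0}, {"jaw": 1, "offset": [0, 0, -0.3], "twist": 0}, {"jaw": 1, "offset": [0, 0, 0], "twist": 0}, {"jaw": 1, "offset": [0, 0, 0], "twist": 0}, {"jaw": 1, "offset": [0, 0, 0], "twist": 0}]}}

```text
clock: 7.68
ee_pos: [0.5759, -0.0519, 0.0321]
tool_rot: [0.466, 0.532, -0.467, 0.531]
force: [-0.1, -0.0, -0.2]
grip_width: 0.0876
```

Run:
```python
from h import *
plan([.5852,-.1666,.03],7.4)
c,im=grab('wrist','w5.png')
np.save('w5.npy',c,allow_pickle=True)
```

```text
pos [ 0.5759 -0.0519  0.0321] x [-0.001  0.    -1.   ] yaw of y 7.43 z [ 0.129 -0.992 -0.   ]
offset [ 0.21 -0.56 11.49] world yaw change -0.03 twist 0.03 force [-0.13 -0.01 -0.23] clock 7.675
```

View pics/w5.png

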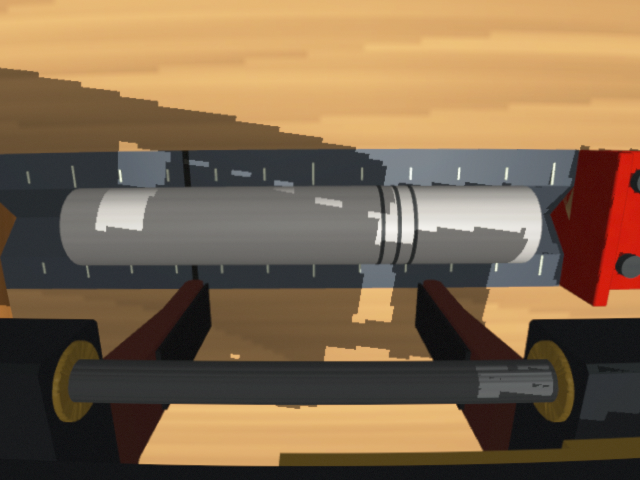

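The tube now lies parallel in the groove (rows 186–264, columns 62–541, with the V-block at rows 150–288) and clear of the fingers.

Run:
```python
from h import *
c=np.load('w5.npy',allow_pickle=True).item()
a=np.radians(7.4);o=np.array([.584,-.0175]);R=np.array([[np.cos(a),np.sin(a)],[-np.sin(a),np.cos(a)]])
f=lambda uv,z:((unproj(c,uv,z)[:,:2]-o)@R.T*1000).round(1).tolist()
print('tube',f([(62,225),(541,225),(300,186),(300,264)],.0313)); print('block',f([(300,150),(300,288),(555,215)],.024))
for x in (-.15,-.14): print(x, o+R.T@[x,0])
```

```text
tube [[-114.6, 1.1], [82.2, 1.4], [-16.4, 16.8], [-16.6, -15.4]]
block [[-16.5, 30.5], [-16.9, -28.7], [92.0, 4.2]]
-0.15 [ 0.43524933 -0.03681934]
-0.14 [ 0.44516604 -0.03553138]
```

Request:
{"name": "play_rows", "arguments": {"plan": [{"jaw": 1, "offset": [0, 0, 1.5], "twist": 0}, {"jaw": 0, "offset": [-2.5, 0, 0.5], "twist": 0}, {"jaw": 0, "offset": [-2.5, 0, 0], "twist": 0}, {"jaw": 0, "offset": [-2, -4, 0], "twist": 0}, {"jaw": 0, "offset": [0, -5, 0], "twist": 0}, {"jaw": 0, "offset": [0, 0, 0], "twist": 0}]}}

```text
clock: 8.48
ee_pos: [0.4881, -0.0893, 0.1042]
tool_rot: [0.467, 0.531, -0.467, 0.531]
force: [0.9, -0.7, -0.1]
grip_width: 0.0412
```

```bash
python3 -c "
from h import *
plan([.443,-.0348,.028],7.4)"
```

```text
pos [ 0.4881 -0.0893  0.1042] x [ 0.    -0.001 -1.   ] yaw of y 7.34 z [ 0.128 -0.992  0.001]
offset [ 7.62 -3.77 -5.99] world yaw change 0.06 twist -0.06 force [ 0.87 -0.73 -0.09] clock 8.475
```

Request:
{"name": "play_rows", "arguments": {"plan": [{"jaw": 0, "offset": [0, -3.7, -2], "twist": 0}, {"jaw": 0, "offset": [0, 0, -4], "twist": 0}, {"jaw": 0, "offset": [0, 0, 0], "twist": 0}, {"jaw": 0, "offset": [0, 0, 0], "twist": 0}]}}

```text
clock: 8.98
ee_pos: [0.4478, -0.0367, 0.1054]
tool_rot: [0.469, 0.528, -0.467, 0.533]
force: [-0.0, -0.4, -0.4]
grip_width: 0.002
```

```bash
python3 -c "
from h import *
plan([.443,-.0348,.028],7.4)"
```

```text
pos [ 0.4478 -0.0367  0.1054] x [ 0.007 -0.003 -1.   ] yaw of y 7.19 z [ 0.125 -0.992  0.003]
offset [ 7.73 -0.5  -0.28] world yaw change 0.21 twist -0.21 force [-0.01 -0.44 -0.35] clock 8.975
```

Request:
{"name": "play_rows", "arguments": {"plan": [{"jaw": 0, "offset": [2.5, -0.5, -0.3], "twist": 0}, {"jaw": 0, "offset": [2.5, 0, 0], "twist": 0}, {"jaw": 0, "offset": [1.5, 0, 0], "twist": 0}, {"jaw": 0, "offset": [0.8, 0, 0], "twist": 0}, {"jaw": 0, "offset": [0, 0, 0], "twist": 0}]}}

```text
clock: 9.6
ee_pos: [0.4483, -0.0382, 0.0307]
tool_rot: [0.47, 0.526, -0.466, 0.534]
force: [0.1, 1.1, -0.3]
grip_width: 0.0002
```

Run:
```python
from h import *
plan([.443,-.0348,.028],7.4)
c,im=grab('wrist','w6.png')
```

```text
pos [ 0.4483 -0.0382  0.0307] x [ 0.012 -0.003 -1.   ] yaw of y 7.03 z [ 0.122 -0.992  0.005]
offset [ 0.26 -0.48 -0.41] world yaw change 0.37 twist -0.37 force [ 0.11  1.14 -0.32] clock 9.6
```

View pics/w6.png

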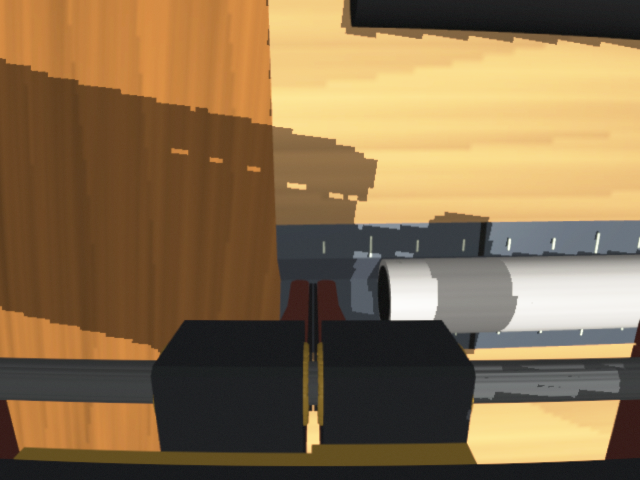

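The closed fingertips (columns 285–340) stand in front of the tube's near end (column 380), about 4 mm off the groove line toward −y. I'll correct that and then push gently.

Request:
{"name": "play_rows", "arguments": {"plan": [{"jaw": 0, "offset": [0.2, 0, -0.4], "twist": -0.4}, {"jaw": 0, "offset": [0, 0.5, 0], "twist": 0}, {"jaw": 0, "offset": [0, 0.5, 0], "twist": 0}, {"jaw": 0, "offset": [0, 0.5, 0], "twist": 0}, {"jaw": 0, "offset": [0, 0.4, 0], "twist": 0}, {"jaw": 0, "offset": [0, 0.4, 0], "twist": 0}, {"jaw": 0, "offset": [0, 0.4, 0], "twist": 0}, {"jaw": 0, "offset": [0, 0.4, 0], "twist": 0}]}}

```text
clock: 10.65
ee_pos: [0.477, -0.0296, 0.0302]
tool_rot: [0.467, 0.529, -0.466, 0.534]
force: [-5.9, -1.1, 4.7]
grip_width: 0.0004
```

```bash
cat >> h.py <<'E'
def board():
    s=r.observe(); a=np.radians(7.4); d=s['ee_pos'][:2]-[.584,-.0175]
    print('board mm',1000*(d[0]*np.cos(a)+d[1]*np.sin(a)),1000*(-d[0]*np.sin(a)+d[1]*np.cos(a)),'z',s['ee_pos'][2],'F',s['force'].round(2))
E
python3 -c "
from h import *
board();plan([.443,-.0348,.028],7.4)"
```

```text
board mm -107.66898728257576 1.829463829041495 z 0.03016546405640654 F [-5.9  -1.12  4.7 ]
pos [ 0.477  -0.0296  0.0302] x [ 0.006 -0.004 -1.   ] yaw of y 7.52 z [ 0.131 -0.991  0.004]
offset [ 0.2  -3.44  0.07] world yaw change -0.12 twist 0.12 force [-5.9  -1.12  4.7 ] clock 10.65
```

Request:
{"name": "play_rows", "arguments": {"plan": [{"jaw": 0, "offset": [0, 0.4, 0], "twist": 0}, {"jaw": 0, "offset": [0, 0.3, 0], "twist": 0}]}}

```text
clock: 10.9
ee_pos: [0.4794, -0.0286, 0.0295]
tool_rot: [0.464, 0.532, -0.468, 0.532]
force: [-9.6, -2.4, 9.1]
grip_width: 0.0002
```

Run:
```python
from h import *
board()
grab('scene','s7.png'); c,im=grab('side','d7.png')
p=unproj(c,[(300,250)],.024)[0]
o=ortho(c,im,.0313,.40,.75,-.1,.09,2000)
cv2.imwrite('pics/d7o.png',o)
```

```text
board mm -105.17972248210538 2.4490816406670426 z 0.029493515449832104 F [-9.59 -2.38  9.09]
```

View pics/d7o.png

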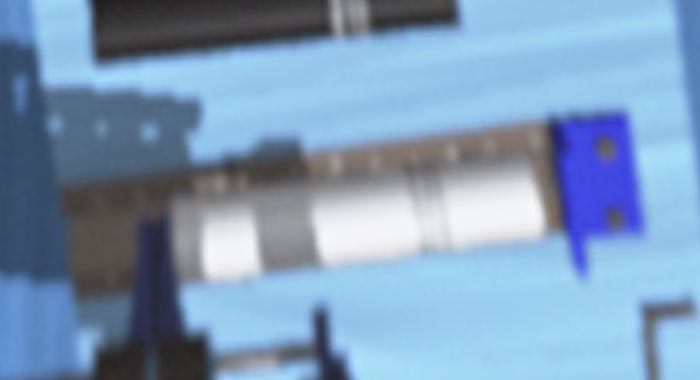

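The side view shows the tube short of the red stop by roughly 10 mm. The reaction is about 45° upward, because the finger backs are tapered and wedge the tube down. I'll back off, turn the tool a quarter turn and push with the flat finger sides.

Request:
{"name": "play_rows", "arguments": {"plan": [{"jaw": 0, "offset": [0, -1.0, 0], "twist": 0}, {"jaw": 0, "offset": [-1, -1.5, 0], "twist": 0}, {"jaw": 0, "offset": [0, 0, 0], "twist": -10}, {"jaw": 0, "offset": [0, 0, 0], "twist": -10}, {"jaw": 0, "offset": [0, 0, 0], "twist": -10}, {"jaw": 0, "offset": [0, 0, 0], "twist": -10}, {"jaw": 0, "offset": [0, 0, 0], "twist": -10}, {"jaw": 0, "offset": [0, 0, 0], "twist": -10}, {"jaw": 0, "offset": [0, 0, 0], "twist": -10}, {"jaw": 0, "offset": [0, 0, 0], "twist": -10}, {"jaw": 0, "offset": [0, 0, 0], "twist": -10}, {"jaw": 0, "offset": [0, 0, 0], "twist": 0}]}}

```text
clock: 12.5
ee_pos: [0.4532, -0.0331, 0.0471]
tool_rot: [-0.065, 0.7, 0.062, 0.708]
force: [0.5, -0.5, 0.5]
grip_width: 0.0004
```

```bash
python3 -c "
from h import *
board();plan([.455,-.0333,.03],97.4)"
```

```text
board mm -131.6839616863851 1.4190874704550147 z 0.04710147988276252 F [ 0.52 -0.55  0.48]
pos [ 0.4532 -0.0331  0.0471] x [ 0.012 -0.004 -1.   ] yaw of y 100.27 z [0.984 0.178 0.011]
offset [ 1.71 -0.05  0.15] world yaw change -2.87 twist 2.87 force [ 0.52 -0.55  0.48] clock 12.5
```

Request:
{"name": "play_rows", "arguments": {"plan": [{"jaw": 0, "offset": [1.7, 0, 0], "twist": 2.8}, {"jaw": 0, "offset": [0, 0, 0.6], "twist": 0}, {"jaw": 0, "offset": [0, 0, 0.6], "twist": 0}, {"jaw": 0, "offset": [0, 0, 0.6], "twist": 0}, {"jaw": 0, "offset": [0, 0, 0.5], "twist": 0}, {"jaw": 0, "offset": [0, 0, 0.4], "twist": 0}, {"jaw": 0, "offset": [0, 0, 0.4], "twist": 0}]}}

```text
clock: 13.38
ee_pos: [0.4855, -0.0293, 0.0326]
tool_rot: [-0.044, 0.701, 0.041, 0.71]
force: [-3.4, -0.7, 0.5]
grip_width: 0.0004
```

```bash
python3 -c "
from h import *
board();plan([.455,-.0333,.03],97.4)"
```

```text
board mm -99.2080483726013 0.9658612948835761 z 0.032565627346870615 F [-3.38 -0.73  0.47]
pos [ 0.4855 -0.0293  0.0326] x [ 0.013 -0.004 -1.   ] yaw of y 96.91 z [0.993 0.12  0.012]
offset [ 0.22 -0.03 -3.08] world yaw change 0.49 twist -0.49 force [-3.38 -0.73  0.47] clock 13.375
```

Request:
{"name": "play_rows", "arguments": {"plan": [{"jaw": 0, "offset": [0, 0, 0.4], "twist": 0}, {"jaw": 0, "offset": [0, 0, 0.4], "twist": 0}]}}

```text
clock: 13.62
ee_pos: [0.4911, -0.0283, 0.0322]
tool_rot: [-0.044, 0.703, 0.041, 0.708]
force: [-13.0, -3.8, 9.8]
grip_width: 0.0004
```

Request:
{"name": "play_rows", "arguments": {"plan": [{"jaw": 0, "offset": [0, 0, 0.4], "twist": 0}, {"jaw": 0, "offset": [0, 0, 0.3], "twist": 0}]}}

```text
clock: 13.88
ee_pos: [0.4909, -0.0277, 0.0314]
tool_rot: [-0.044, 0.709, 0.042, 0.703]
force: [-9.7, -3.1, 8.7]
grip_width: 0.0006
```

```bash
python3 -c "
from h import *
board()"
```

```text
board mm -93.66102241553068 1.9155085992547722 z 0.03144516742091949 F [-9.74 -3.15  8.68]
```

The push is now blocked at 10–13 N, near where the stop should be. I'll back away and look from close above the stop end.

Request:
{"name": "play_rows", "arguments": {"plan": [{"jaw": 0, "offset": [0, 0, -1.5], "twist": 0}, {"jaw": 0, "offset": [-5, 0, -0.5], "twist": 0}, {"jaw": 0, "offset": [-5, 0, 0], "twist": 0}, {"jaw": 0, "offset": [0, 0, 5.5], "twist": 0}, {"jaw": 0, "offset": [0, 0, 5.5], "twist": 0}, {"jaw": 0, "offset": [0, 0, 5.5], "twist": 0}, {"jaw": 0, "offset": [0, 0, 0], "twist": 0}, {"jaw": 0, "offset": [0, 0, 0], "twist": 0}]}}

```text
clock: 14.88
ee_pos: [0.6428, -0.0091, 0.137]
tool_rot: [-0.044, 0.703, 0.041, 0.709]
force: [-0.3, 0.3, -0.4]
grip_width: 0.0005
```

Run:
```python
from h import *
board(); c,im=grab('wrist','w8.png'); np.save('w8.npy',c,allow_pickle=True)
a=np.radians(7.4);B=lambda p:[.584+p[0]*np.cos(a)-p[1]*np.sin(a),-.0175+p[0]*np.sin(a)+p[1]*np.cos(a),p[2]]
print(proj(c,[B(p) for p in [(.1,.03,.048),(.1,-.03,.048),(.1,0,.047),(-.08,0,.047),(.1,.03,.024),(.1,-.03,.024)]]).round(0).tolist())
cv2.imwrite('pics/w8c.png',cv2.cvtColor(cv2.resize(im[0:480],(800,600)),cv2.COLOR_RGB2BGR))
```

```text
board mm 59.414300216366726 0.7227641177945786 z 0.13695546300684405 F [-0.28  0.25 -0.44]
[[359.0, 305.0], [267.0, 306.0], [313.0, 305.0], [310.0, 3.0], [355.0, 292.0], [271.0, 292.0]]
```

View pics/w8c.png

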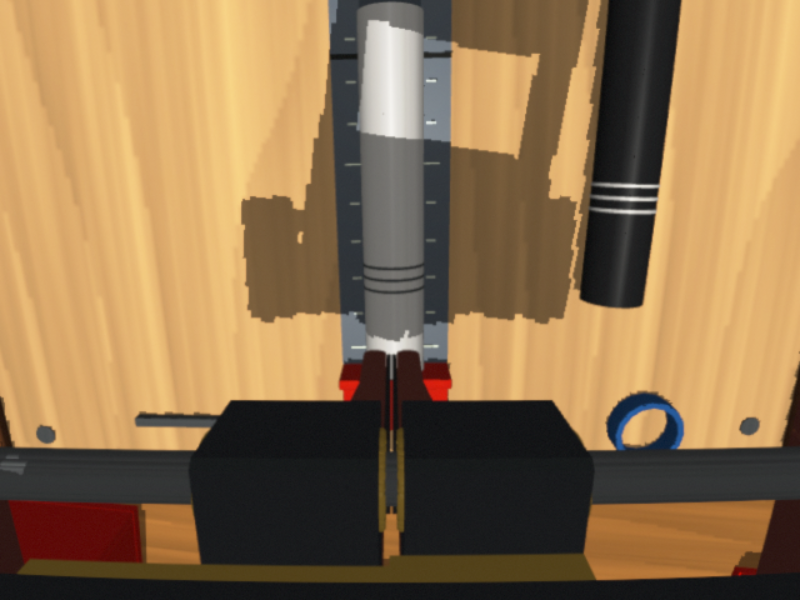

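The view looks back toward the robot. The tube lies straight in the groove and its near end is at row ~2, where the prediction for a tube touching the stop is row 3. The fingers hide the contact itself, so I'll move 7 cm further for one last close look.

Request:
{"name": "play_rows", "arguments": {"plan": [{"jaw": 0, "offset": [0, 0, 4], "twist": 0}, {"jaw": 0, "offset": [0, 0, 4], "twist": 0}, {"jaw": 0, "offset": [0, 0, 0], "twist": 0}, {"jaw": 0, "offset": [0, 0, 0], "twist": 0}]}}

```text
clock: 15.42
ee_pos: [0.7183, -0.0003, 0.1373]
tool_rot: [-0.043, 0.704, 0.041, 0.708]
force: [-0.1, 0.5, 0.3]
grip_width: 0.0005
```

Run:
```python
from h import *
board(); c,im=grab('wrist','w9.png'); np.save('w9.npy',c,allow_pickle=True)
a=np.radians(7.4);B=lambda p:[.584+p[0]*np.cos(a)-p[1]*np.sin(a),-.0175+p[0]*np.sin(a)+p[1]*np.cos(a),p[2]]
q=proj(c,[B(p) for p in [(.1,.03,.048),(.1,-.03,.048),(.1,0,.047),(.09,0,.047)]]); print(q.round(1).tolist())
u,v=q[2].astype(int); x0,y0=u-80,v-60; print(x0,y0)
cv2.imwrite('pics/w9c.png',cv2.resize(im[y0:y0+120,x0:x0+160,::-1],(800,600),interpolation=cv2.INTER_NEAREST))
for k in range(v-20,v+15): print(k, im[k,u-4:u+5].mean(0).round().astype(int).tolist(), end=' ')
```

```text
board mm 135.4072297314553 -0.22850012972906383 z 0.1372864997811236 F [-0.08  0.5   0.34]
[[362.6, 190.3], [264.3, 191.2], [313.4, 190.5], [313.2, 174.0]]
233 130
170 [118, 116, 113] 171 [118, 116, 113] 172 [118, 116, 113] 173 [118, 116, 113] 174 [118, 116, 113] 175 [118, 116, 113] 176 [118, 116, 113] 177 [118, 116, 112] 178 [118, 116, 112] 179 [118, 116, 112] 180 [118, 116, 112] 181 [118, 116, 112] 182 [118, 116, 112] 183 [118, 116, 112] 184 [118, 116, 112] 185 [117, 116, 112] 186 [118, 116, 112] 187 [116, 112, 109] 188 [108, 87, 84] 189 [102, 40, 37] 190 [107, 19, 14] 191 [109, 16, 11] 192 [109, 17, 11] 193 [108, 17, 12] 194 [107, 16, 11] 195 [106, 16, 10] 196 [106, 17, 11] 197 [102, 14, 10] 198 [103, 16, 10] 199 [107, 18, 10] 200 [109, 18, 10] 201 [109, 17, 10] 202 [109, 18, 11] 203 [109, 17, 10] 204 [109, 17, 10]
```

View pics/w9c.png

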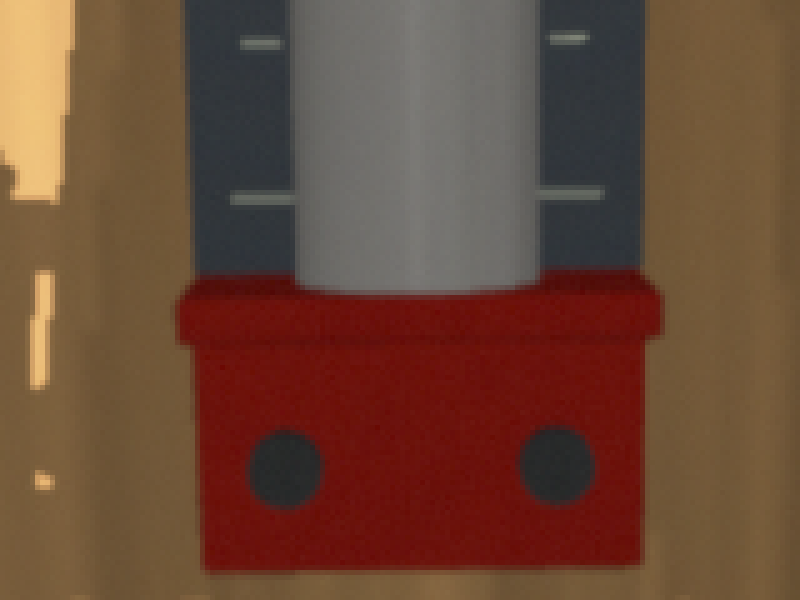

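The tube's end rim (crop row ~293) coincides with the stop's upper front edge (also ~293), so the gap is under about 1 mm. The tube is centred and parallel in the block, and the arm is clear. I'll hand in.

```bash
python3 -c "
from cell import r
print(r.observe()['clock'], r.sign_off())"
```

```text
the job is handed in; nothing more can be done
15.475 None
```

The silver tube is in the V-groove with its end against the red stop, and I handed the job in at 15.5 s of the 43 s allowed. No verdict was reported, so success rests on my own checks.

**What I did:** I rolled the tube across the board with the sides of the two open fingertips. It dropped into the groove, and I pushed it along with closed fingertips. It was never gripped or picked up.

**What went wrong on the way:** The first push along the groove stalled about 10 mm short. The tapered finger backs wedged the tube down, with about 10 N forward and 9 N of upward reaction on the tool. I backed off, turned the tool a quarter turn and pushed with the flat finger sides. That moved the tube at about 3 N until it stopped at 10–13 N.

**Last checks:**
- **Stop:** in the final close-up the tube's end rim meets the stop's front edge, with a gap under about 1 mm.
- **Groove:** the tube looks centred and parallel. An earlier measurement, before the push, put it within about 1 mm of the groove's centre line.
- **Arm:** it was clear of everything at hand-in, about 0.14 m up.

**Where the numbers disagreed:** the arm stopped at x = -93.7 mm on the board, where I expected about -90 mm. The final picture shows contact, so I put this down to finger size and calibration.

**Not checked:** I had no direct view of the tube turning. I judged that it rolled from the very low push force and its steady position ahead of the fingers. I saw no contact with the black tube or the other things, but I did not measure their positions afterwards.

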